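Pack the gas cup and lift the carry box

ROBOT

A 6-joint arm with a two-finger parallel gripper is mounted at the origin on the work surface. World frame = base frame: x ahead of the robot, y to its left, z up, the work surface at z = 0. Lengths are in m, angles in degrees, forces in N, time in s.
With the tool pointing down it reaches from about 0.325 to 0.9 m from the base axis. Payload 6.1 kg.
Tool frame: the origin (TCP) lies midway between the tips of the shut fingers; the grasp point (between the pads) lies 19 mm behind it (arm.tcp_to_grasp is the distance from the TCP to the grasp point, in m); z points along the fingers, y is the direction in which the jaws open and shut (so a half turn about z gives the same grasp; the last joint's range is limited). The gripper opens to 87 mm and grips with 3 to 60 N. Pads are 19 mm wide; open, the fingers measure 117 mm over their backs; the gripper's body (75 mm by 190 mm) begins 51 mm behind the grasp point.
Start: joints at [67.947, 12.628, 87.462, -0, 79.91, -7.225], TCP at [0.16, 0.604, 0.223] pointing down, gripper open.
Joint ranges: [-170.65, 170.65], [-52.31, 119.04], [5.05, 147.46], [-71.25, 251.25], [11.57, 151.72], [-153.62, 153.62]. Speed limits (degrees/s): [147.25, 147.25, 172.46, 180, 180, 180].

INTERFACE

Orientations are given as a 3x3 rotation matrix whose columns are the frame's x, y, z axes.
In Python, from rig import arm gives the robot as it stands. The module is installed in compiled form; this text tells all that it offers.
- The arm moves only by the tool arm_command, never from a script. Its argument "commands" is a list that holds one entry, the list of rows, each a list of 7 numbers: the shift along the tool's x, y, z in m, then the turn, a rotation vector about the tool's x, y, z in degrees, then the closure, from 0 (fully open) to 1 (shut). In form: [[[x, y, z, ax, ay, az, jaw], ...]]. A call has 1 to 10 rows; each row is the pose to reach, as a shift and turn from the pose commanded when the call began, along the tool's axes at that moment; what a row does not reach only later rows make up. A row lasts 1/12 s, in which the tool goes at most 41.7 mm and 7.16 degrees, less where a joint would pass 70% of its speed; a pose out of reach is approached as far as the arm can. A call with a gripper value outside its range is refused whole. The fingers move at their own pace and stop on an object; "squeeze" is the grip in N (left out, the last holds). Time passes only in rows, so rows that repeat a pose let the fingers close. It gives the time, the measured TCP pose, the force and the opening at its end, in the units of the state.
- arm.get_state(): the state, without advancing time (a new reading comes with each control period).
- arm.camera(name): name is "side" or "top"; returns the picture (480x640x3 uint8, red, green, blue); there is no depth.
- arm.calibration(name): a dict with "K" (3x3 intrinsics, pixels), "k1" (the pictures are not rectified: a ray, as slopes to the right and down, at radius r is drawn at 1 + k1 r^2 times it, then the intrinsics apply), "R" (3x3) and "t" (3): a world point X has camera coordinates R X + t. Camera axes: x right, y down, z forward; pixel columns grow to the right and rows downward; lengths in m; the calibration is good to about 2 mm. A picture is of the moment at which its call begins. calibration takes no time and is no camera call.
- arm.close_job(): hands the job in, once; it reports no verdict.
Trained networks look in the newest picture that a camera, given by its name, has taken for a name from the list of things; names that differ only in an ending like _2 or _b are one class to them, and where a whole thing is asked for, a point or a joint stands for the part that bears it (a point fixed in the world has none). Each returns a list of dicts, best first, with "p" (0 to 1); they miss things now and then, are a little off and sometimes report something else, mostly with a low value. They report only what shows in the picture. A call takes as long as a camera call. They do not tell look-alikes from the thing itself.
- arm.recognise(camera, thing): "position" ([row, column] as shares, 0 to 1, of the picture: columns of its width, rows of its height, amid what is visible of it).
- arm.pinpoint(camera, thing): "position" ([row, column] as shares, 0 to 1, of the picture: columns of its width, rows of its height: a listed point, or the origin of a listed thing).
The state is a dict: "time": time; "qpos": joint angles; "dq": joint speeds; "effort": joint torques, N m; "tool_pos": TCP position; "eef_rot": TCP orientation; "ft_force": force on the tool from outside, world axes, zero at the start; "moment": the same for the moment, N m; "opening": opening from 0.0 (shut) to 1.0 (fully open).
Only numpy, scipy, OpenCV 4.12 (cv2) and the standard library are available. Lean on these libraries where they do the work, as an engineer would, in place of code of your own. Each camera call takes 0.05 s, during which the arm holds its last target.

TASK

Set the short ceramic gas cup gently (it is brittle, do not drop it) into the open drawer of the small steel carry box and let go of it, then push the drawer fully shut while the box stays on the table. Then take the box by its top handle, lift it level about 15 cm clear of the table, and finish still holding it there, steady and level, in the gripper. Leave the other things on the table where they are.

Things in the scene. Friction and masses are not known exactly. Their poses are not given: they have to be found in the camera images.
- box: Loose grey sheet-steel carry box, 150 (its x) x 100 (its y) x 62 mm tall without the handle, walls 3 mm, about 0.7 kg with its drawer (up to 20 % more or less). Origin at the centre of its underside, z up. Its -x end is open and holds the drawer, which slides out towards the box's -x. It starts upright on the table, with the drawer partly out. Its centre of mass with the drawer shut lies within about 10 mm of the middle of the handle horizontally.
- handle (a point): Middle of the box's steel bar handle, 96 mm above the box's underside, on the box's centre. The bar runs along the box's x, 116 mm long, 12 mm wide (along the box's y), 10 mm tall, on two posts 106 mm apart, with 29 mm free height between the bar's underside and the box's top. Axes as the box's.
- drawer (a joint): How far the drawer is out, in m: 0 = fully shut (its front then flush with the box's -x end), starts 0.070 to 0.090, stop at 0.095. Slides with a light friction of about 1 N and stays where it is left; it has no latch.
- drawer_spot (a point): Point on the drawer's inner floor, 8 mm above the table, 34 mm behind the inner face of the drawer's front panel, in the middle of its width; a good place for the cup. It moves with the drawer; axes as the box's. The inside of the drawer is 82 mm wide and 116 mm long, of which the part that is out of the box is open above. Its sides are 40 mm high above the table, its front panel 55 mm. The box's mouth lets through things up to 51 mm tall above the drawer's floor.
- drawer_front (a point): Centre of the outer face of the drawer's front panel (92 mm wide, 50 mm tall, 6 mm thick, flat), 30 mm above the table. It moves with the drawer; axes as the box's, so the panel faces the box's -x and is pushed shut along the box's +x.
- cup: The gas cup: white ceramic, round, 45 mm tall, standing upright; 30 mm in diameter from the foot up to 27 mm, then narrowing to a 22 mm neck with a dark bore. The shortest of the three round things standing together. About 35 g. Origin at the centre of its underside, z up.
- nozzle: Steel gas nozzle standing upright, 30 mm in diameter, 75 mm tall, narrowing at the top. To be left alone. Origin at the centre of its underside.
- jar: Metal jar with a black cap, 58 mm in diameter, 55 mm tall, standing upright. To be left alone. Origin at the centre of its underside.
- magnet: Dark steel holding magnet lying flat, about 93 x 45 x 15 mm, house-shaped. To be left alone. Origin at the centre of its underside.
- brush: Wood-handled brush, about 200 mm long, lying on the table beyond the box, up to about 30 mm tall. To be left alone. Origin on the table under its length.
- hammer: Hammer, about 240 mm long, lying on the table at the left, near the robot. To be left alone. Origin on the table under its handle.
Things that resemble listed ones, but are neither listed nor needed, are in the scene too. Of the things like the box, leave any that is brown or purple; of the rest the larger one is meant.

How it is judged (in metres and radians):
On the way, in this order (a step that is already met when the one before it is completed fails the run):
1. the cup is in the open drawer and let go, the box on the table (x of cup in the frame of drawer_spot between -0.04 and 0.085 m and y of cup in the frame of drawer_spot between -0.044 and 0.044 m and z of cup in the frame of drawer_spot between -0.004 and 0.035 m and contact force between the fingers and cup below 0.05 N and value of joint drawer above 0.04 m and height (world z) of box below 0.012 m), for 0.2 s.
2. the drawer is pushed fully shut on the cup, the box still on the table (x of cup in the frame of drawer_spot between -0.04 and 0.085 m and y of cup in the frame of drawer_spot between -0.044 and 0.044 m and z of cup in the frame of drawer_spot between -0.004 and 0.035 m and value of joint drawer below 0.005 m and height (world z) of box below 0.012 m), for 0.2 s.
At the end, for the whole second after the job is handed in: Held by the handle (grasp within 70 mm of its middle, finger force over 2 N), underside 110 to 210 mm above the table, tilt under 0.14 rad, under 20 mm/s and 0.12 rad/s, touching no bystander; drawer within 8 mm of shut with the cup in it (x of cup in the frame of drawer_spot between -0.04 and 0.085 m and y of cup in the frame of drawer_spot between -0.044 and 0.044 m and z of cup in the frame of drawer_spot between -0.004 and 0.035 m and value of joint drawer below 0.008 m and height (world z) of box between 0.11 and 0.21 m and angle between box's own z axis and vertical below 0.14 rad and linear speed of box below 0.02 m/s and angular speed of box below 0.12 rad/s and contact force between the fingers and box above 2 N and distance between the grasp point and handle below 0.07 m and contact force between box and nozzle below 0.1 N and contact force between box and jar below 0.1 N and contact force between box and magnet below 0.1 N and contact force between box and brush below 0.1 N and contact force between box and hammer below 0.1 N); the arm keeps its last pose, push and grip.
It fails at once if the box is tipped by more than 0.3 rad (angle between box's own z axis and vertical above 0.3 rad).
It fails at once if the cup is dropped or flung (over 0.8 m/s out of the fingers) (linear speed of cup above 0.8 m/s and contact force between the fingers and cup below 0.02 N).
It fails at once if another thing on the table is shifted by more than 40 mm (distance of any of nozzle, jar, magnet, brush, hammer from where it was at the start of the episode above 0.04 m).
It fails at once if the nozzle or the jar is knocked over (angle between any of nozzle, jar's own z axis and vertical above 0.6 rad).
It also fails if it takes over 72 s, if anything falls off the work surface, if the arm or the gripper's body presses on something with over 40 N, if the wrist force passes 120 N, or if a joint passes its speed limit or range.

## Working session

There is one attempt and no reset: what is moved stays moved. The work goes in short steps, Python scripts to look and compute and a tool call to move; the robot and the scene stay as the last step left them, time stands still between calls to the robot, and variables do not carry over. Pictures are saved under pics/ and viewed, and the job is handed in when it is done.

Besides the shell and the picture viewer there is one more tool, called after "Request:" as name([rows], argument=value, ...), one row to a line, values as JSON. arm_command: Moves the arm, as the interface text tells. Its arguments: {"type":"object","properties":{"commands":{"type":"array","items":{"type":"array","items":{"type":"array","items":{"type":"number"}}}},"squeeze":{"type":"number"}},"required":["commands"]}

```bash
mkdir -p pics; cat > h.py <<'E'
import numpy as np,cv2
from rig import arm
def snap(n,f):
    im=arm.camera(n); cv2.imwrite('pics/'+f,im[:,:,::-1]); return im
def cal(n):
    c=arm.calibration(n); return np.array(c['K']),c['k1'],np.array(c['R']),np.array(c['t'])
def proj(n,X):
    K,k,R,t=cal(n); X=np.atleast_2d(X); c=X@R.T+t; s=c[:,:2]/c[:,2:]
    s=s*(1+k*(s**2).sum(1,keepdims=True)); return s@K[:2,:2].T+K[:2,2]
def ray(n,u,v):
    K,k,R,t=cal(n); d=np.linalg.solve(K,[u,v,1.])[:2]; s=d.copy()
    for _ in range(30): s=d/(1+k*(s@s))
    return -R.T@t, R.T@np.array([s[0],s[1],1])
def atz(n,u,v,z):
    o,d=ray(n,u,v); return o+d*(z-o[2])/d[2]
def tri(a,b):
    (o1,d1),(o2,d2)=ray('top',*a),ray('side',*b)
    A=np.stack([d1,-d2],1); s=np.linalg.lstsq(A,o2-o1,rcond=None)[0]
    p,q=o1+s[0]*d1,o2+s[1]*d2; return (p+q)/2,np.linalg.norm(p-q)
E
python3 - <<'E'
from h import *
for n in('top','side'):
    snap(n,n+'0.png'); K,k,R,t=cal(n); print(n,K.round(0).tolist(),k,'cam',(-R.T@t).round(3),R.round(2).tolist())
    for th in('box','handle','drawer_spot','drawer_front','cup'):
        for r in arm.pinpoint(n,th)[:4]:
            v,u=r['position']; print(th,round(r['p'],2),round(u*640),round(v*480))
print(arm.get_state()['time'],arm.get_state()['eef_rot'],arm.tcp_to_grasp)
E
```

```text
top [[510.0, 0.0, 316.0], [0.0, 510.0, 241.0], [0.0, 0.0, 1.0]] -0.08047178837730247 cam [ 0.316 -0.005  1.251] [[0.16, -0.99, 0.0], [-0.97, -0.15, -0.2], [0.2, 0.03, -0.98]]
box 0.91 247 308
box 0.68 285 235
box 0.67 321 322
box 0.63 396 349
handle 0.78 245 304
handle 0.72 403 353
handle 0.64 278 222
handle 0.63 318 318
drawer_spot 0.95 313 201
drawer_spot 0.37 258 310
drawer_front 0.72 329 193
drawer_front 0.41 270 313
cup 0.49 422 297
side [[457.0, 0.0, 320.0], [0.0, 457.0, 239.0], [0.0, 0.0, 1.0]] -0.013590686829609167 cam [-0.118 -0.647  0.676] [[0.71, -0.7, -0.02], [-0.39, -0.37, -0.85], [0.59, 0.61, -0.53]]
box 0.76 329 359
box 0.68 309 249
box 0.62 284 300
box 0.56 241 271
handle 0.92 330 323
handle 0.72 233 249
handle 0.64 308 216
handle 0.64 282 279
drawer_spot 0.69 246 278
drawer_spot 0.59 348 241
drawer_front 0.93 367 235
drawer_front 0.81 334 379
drawer_front 0.78 246 277
cup 0.79 393 332
0.6 [[-9.66700960e-01  2.55908681e-01 -4.53505962e-08]
 [ 2.55908681e-01  9.66700960e-01  2.27374059e-05]
 [ 5.86254003e-06  2.19686665e-05 -1.00000000e+00]] 0.0187
```

```bash
sleep 1; ls pics
```

```text
side0.png
top0.png
```

View pics/top0.png

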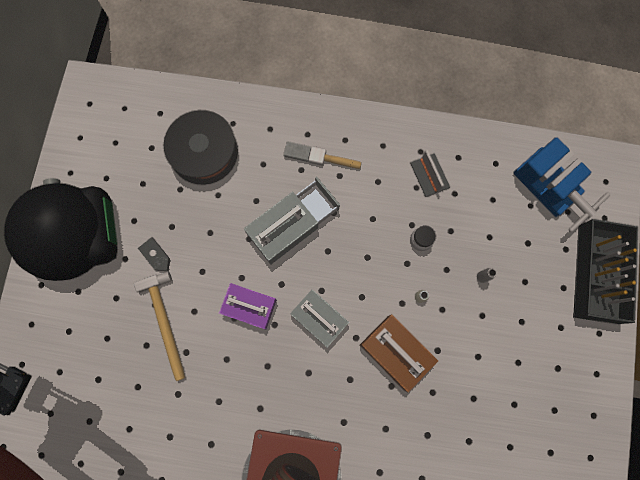

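View pics/side0.png

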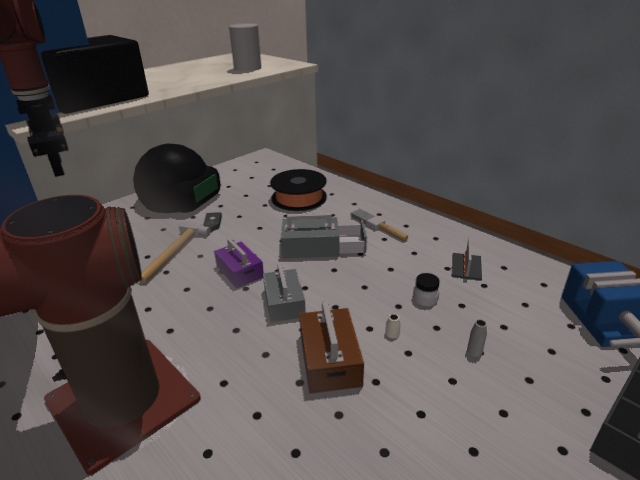

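The target box is the larger grey one (top view around 282,230), with its drawer out towards the upper right. The cup is at (422,297) top and (393,328) side. Next I'll zoom in and measure.

```bash
python3 - <<'E'
from h import *
a=cv2.imread('pics/top0.png')[160:320,230:450]; b=cv2.imread('pics/side0.png')[200:350,260:440]
cv2.imwrite('pics/z1.png',cv2.resize(a,(792,576),interpolation=cv2.INTER_CUBIC)); cv2.imwrite('pics/z2.png',cv2.resize(b,(720,600),interpolation=cv2.INTER_CUBIC))
print('handle',tri((278,222),(308,216)),'front',tri((329,193),(367,235)),'box',tri((285,235),(309,249)),'spot',tri((313,201),(348,241)),'cup',tri((422,297),(393,332)))
print('cup0 side',atz('side',393,336,0))
for n in('top','side'):
  for th in('cup','nozzle','jar','brush'):
    for r in arm.pinpoint(n,th)[:2]:
      v,u=r['position']; print(n,th,round(r['p'],2),round(u*640,1),round(v*480,1),atz(n,u*640,v*480,0).round(3))
E
```

```text
handle (array([0.58091345, 0.12343374, 0.09359341]), np.float64(0.0006332483722655814)) front (array([0.69017409, 0.01593568, 0.03171103]), np.float64(0.005398381152122895)) box (array([0.57067765, 0.11135153, 0.00130773]), np.float64(0.001992003130675902)) spot (array([0.6667454 , 0.05639414, 0.00688011]), np.float64(0.004178857203945087)) cup (array([ 0.46989335, -0.2469177 ,  0.00698606]), np.float64(0.00011022585772693167))
cup0 side [ 0.46662572 -0.24995632  0.        ]
top cup 0.49 422.0 297.2 [ 0.47  -0.248  0.   ]
top nozzle 0.69 480.5 269.9 [ 0.561 -0.386  0.   ]
top jar 0.9 420.9 241.8 [ 0.608 -0.229  0.   ]
top brush 0.65 317.4 154.9 [0.795 0.064 0.   ]
side cup 0.79 393.0 332.5 [ 0.475 -0.244  0.   ]
side nozzle 0.72 473.4 350.0 [ 0.546 -0.389  0.   ]
side jar 0.63 423.0 299.2 [ 0.608 -0.226  0.   ]
side brush 0.57 383.0 227.9 [0.794 0.039 0.   ]
```

```bash
sleep 2
```

```text
(no output)
```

View pics/z1.png

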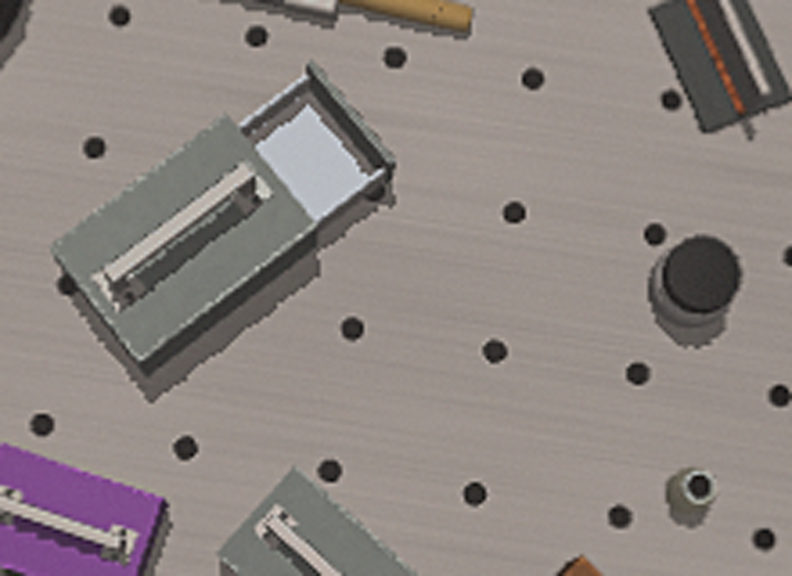

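View pics/z2.png

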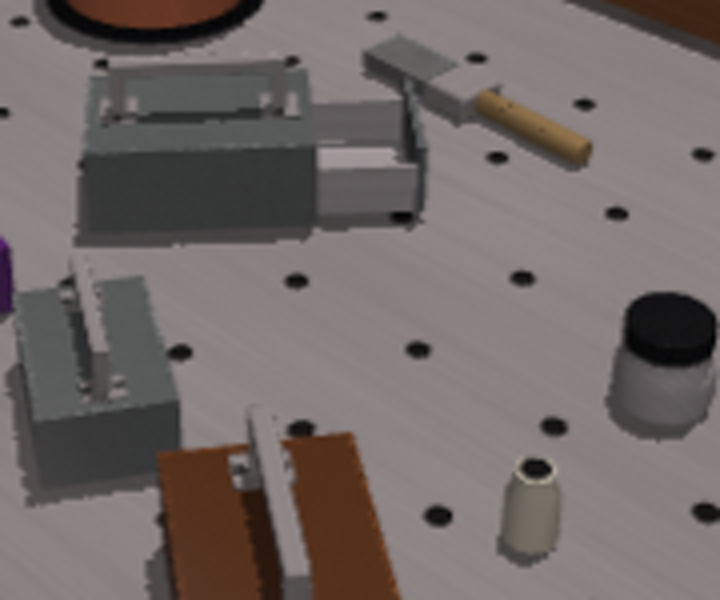

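```bash
python3 - <<'E'
from h import *
T=lambda x,y:(230+x/3.6-.3,160+y/3.6-.3)
S=lambda x,y:(260+x/4-.3,200+y/4-.3)
c=[atz('top',*T(*p),.062)[:2] for p in((229,115),(318,222),(143,362),(53,247))]
print(np.round(c,4)); c=np.array(c); print('ctr',c.mean(0), [np.linalg.norm(c[i]-c[i-1]).round(3) for i in range(4)])
e1=c[2]-c[1]; e2=c[3]-c[0]; print('yaw',[np.degrees(np.arctan2(e[1],e[0])).round(1) for e in(e1,e2)])
h=np.array([atz('top',*T(*p),.101)[:2] for p in((252,168),(103,281))]);print('h',h,h.mean(0),np.linalg.norm(h[0]-h[1]),np.degrees(np.arctan2(*(h[1]-h[0])[::-1])))
print('front top', np.array([atz('top',*T(*p),.055)[:2] for p in((311,63),(395,162))]))
print('cup',atz('top',*T(700,486),.045),atz('side',*S(537,467),.045),tri(T(700,486),S(537,467)))
# box from side, corner checks
print('side front bottom/top near', atz('side',*S(424,163),.055), atz('side',*S(314,148),.062),atz('side',*S(85,152),.062),atz('side',*S(308,70),.062))
E
```

```text
[[0.6686 0.1034]
 [0.6045 0.0324]
 [0.493  0.1312]
 [0.5599 0.204 ]]
ctr [0.58151962 0.11778773] [np.float64(0.148), np.float64(0.096), np.float64(0.149), np.float64(0.099)]
yaw [np.float64(138.5), np.float64(137.2)]
h [[0.62396539 0.07916002]
 [0.53497056 0.16131468]] [0.57946798 0.12023735] 0.12111757757785431 137.28867167844916
front top [[ 0.7160521   0.05483177]
 [ 0.65565525 -0.01222265]]
cup [ 0.47143813 -0.24398608  0.045     ] [ 0.47354384 -0.24330929  0.045     ] (array([ 0.47160724, -0.24404189,  0.04657165]), np.float64(0.0010189738532122162))
side front bottom/top near [ 0.6412614  -0.02385979  0.055     ] [0.59821725 0.03111437 0.062     ] [0.49450381 0.13318152 0.062     ] [0.66831603 0.10320177 0.062     ]
```

```bash
cat >> h.py <<'E'
def to(p,yaw=None):
    s=arm.get_state(); R=np.array(s['eef_rot']); d=R.T@(np.array(p)-s['tool_pos'])
    y=R[:,1]; cy=np.degrees(np.arctan2(y[1],y[0]))
    print('t',round(s['time'],2),'pos',np.round(s['tool_pos'],4),'jawyaw',round(cy,2),'tilt',np.degrees(np.arccos(-R[2,2])).round(2),'F',np.round(s['ft_force'],1),'op',round(s['opening'],3))
    print('shift',d.round(4),'turn z',None if yaw is None else round(-((yaw-cy+90)%180-90),2))
E
python3 -c "
from h import *
to([.472,-.244,.2],47.5)"
```

```text
t 1.0 pos [0.1599 0.6042 0.2226] jawyaw 75.17 tilt 0.0 F [ 0.1  0.1 -0.1] op 0.999
shift [-0.5188 -0.74    0.0225] turn z 27.67
```

Request:
arm_command([
  [[-0.519,-0.74,0.0,0,0,27.7,0.3],[-0.519,-0.74,0.0,0,0,27.7,0.3],[-0.519,-0.74,0.0,0,0,27.7,0.3],[-0.519,-0.74,0.0,0,0,27.7,0.3],[-0.519,-0.74,0.0,0,0,27.7,0.3],[-0.519,-0.74,0.0,0,0,27.7,0.3],[-0.519,-0.74,0.0,0,0,27.7,0.3],[-0.519,-0.74,0.0,0,0,27.7,0.3],[-0.519,-0.74,0.0,0,0,27.7,0.3],[-0.519,-0.74,0.0,0,0,27.7,0.3]],
], squeeze=8)

```text
time: 1.83
tool_pos: [0.3041, 0.2115, 0.2228]
eef_rot: [[-0.738, 0.675, 0.001], [0.675, 0.738, 0.0], [-0.001, 0.001, -1.0]]
ft_force: [0.8, -0.8, 0.5]
opening: 0.703
```

```bash
python3 -c "
from h import *
to([.472,-.244,.2],47.5)"
```

```text
t 1.83 pos [0.3041 0.2115 0.2228] jawyaw 47.52 tilt 0.08 F [ 0.8 -0.8  0.5] op 0.703
shift [-0.4314 -0.2226  0.0228] turn z 0.02
```

Request:
arm_command([
  [[-0.431,-0.223,0.0,0,0,0,0.3],[-0.431,-0.223,0.0,0,0,0,0.3],[-0.431,-0.223,0.0,0,0,0,0.3],[-0.431,-0.223,0.0,0,0,0,0.3],[-0.431,-0.223,0.0,0,0,0,0.3],[-0.431,-0.223,0.0,0,0,0,0.3],[-0.431,-0.223,0.0,0,0,0,0.3],[-0.431,-0.223,0.0,0,0,0,0.3],[-0.431,-0.223,0.0,0,0,0,0.3],[-0.431,-0.223,0.0,0,0,0,0.3]],
])

```text
time: 2.67
tool_pos: [0.4476, -0.1805, 0.2228]
eef_rot: [[-0.736, 0.677, 0.001], [0.677, 0.736, -0.0], [-0.001, 0.0, -1.0]]
ft_force: [0.7, 0.7, 0.3]
opening: 0.699
```

```bash
python3 -c "
from h import *
to([.472,-.244,.1],47.5)"
```

```text
t 2.67 pos [ 0.4476 -0.1805  0.2228] jawyaw 47.43 tilt 0.05 F [0.7 0.7 0.3] op 0.699
shift [-0.0609 -0.0303  0.1228] turn z -0.07
```

Request:
arm_command([
  [[-0.061,-0.03,0.0,0,0,0,0.3],[-0.061,-0.03,0.0,0,0,0,0.3],[-0.061,-0.03,0.03,0,0,0,0.3],[-0.061,-0.03,0.06,0,0,0,0.3],[-0.061,-0.03,0.09,0,0,0,0.3],[-0.061,-0.03,0.12,0,0,0,0.3],[-0.061,-0.03,0.12,0,0,0,0.3],[-0.061,-0.03,0.12,0,0,0,0.3]],
])

```text
time: 3.33
tool_pos: [0.4706, -0.2405, 0.1013]
eef_rot: [[-0.737, 0.676, -0.003], [0.676, 0.737, 0.002], [0.004, -0.001, -1.0]]
ft_force: [0.2, -1.1, 1.1]
opening: 0.701
```

```bash
python3 - <<'E'
from h import *
to([.472,-.244,.009],47.5)
a=snap('top','t1.png');b=snap('side','s1.png')
p=np.array(arm.get_state()['tool_pos']); print(proj('top',p),proj('side',p),proj('side',[.472,-.244,.0]))
cv2.imwrite('pics/zz1.png',np.hstack([cv2.resize(a[200:400,330:530,::-1],(400,400)),cv2.resize(b[200:400,300:500,::-1],(400,400))]))
E
```

```text
t 3.33 pos [ 0.4706 -0.2405  0.1013] jawyaw 47.47 tilt 0.24 F [ 0.2 -1.1  1.1] op 0.701
shift [-0.0037 -0.0016  0.0923] turn z -0.03
[[428.99887484 291.29330062]] [[395.38278172 293.3696753 ]] [[392.31243964 333.26676318]]
```

View pics/zz1.png

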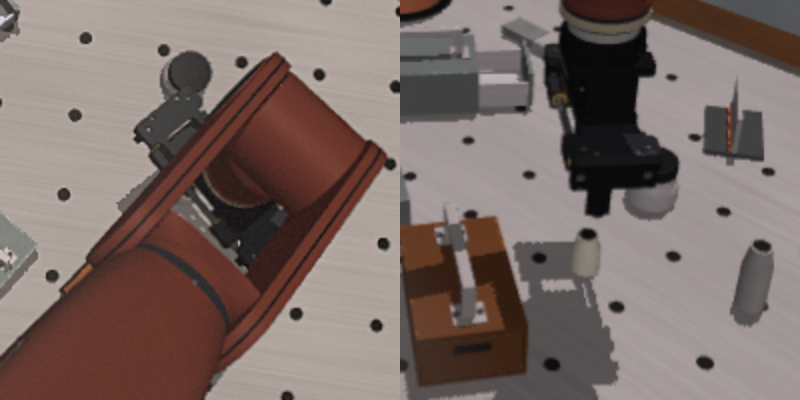

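The jaw axis is lined up and the body clears its neighbours. The cup bore at (393,317) in the side view agrees with the measurement, so I'm descending.

Request:
arm_command([
  [[-0.004,-0.002,0.02,0,0,0,0.3],[-0.004,-0.002,0.045,0,0,0,0.3],[-0.004,-0.002,0.065,0,0,0,0.3],[-0.004,-0.002,0.08,0,0,0,0.3],[-0.004,-0.002,0.088,0,0,0,0.3],[-0.004,-0.002,0.091,0,0,0,0.3],[-0.004,-0.002,0.091,0,0,0,0.3],[-0.004,-0.002,0.091,0,0,0,0.3]],
])

```text
time: 4.1
tool_pos: [0.4748, -0.2464, 0.0133]
eef_rot: [[-0.737, 0.676, 0.002], [0.676, 0.737, -0.002], [-0.003, 0.0, -1.0]]
ft_force: [1.3, -0.3, 0.2]
opening: 0.701
```

```bash
python3 - <<'E'
from h import *
to([.472,-.244,.009],47.5)
b=snap('side','s2.png')
cv2.imwrite('pics/zz2.png',cv2.resize(b[240:390,330:480,::-1],(600,600)))
E
```

```text
t 4.1 pos [ 0.4748 -0.2464  0.0133] jawyaw 47.48 tilt 0.16 F [ 1.3 -0.3  0.2] op 0.701
shift [ 0.0037 -0.0001  0.0043] turn z -0.02
```

View pics/zz2.png

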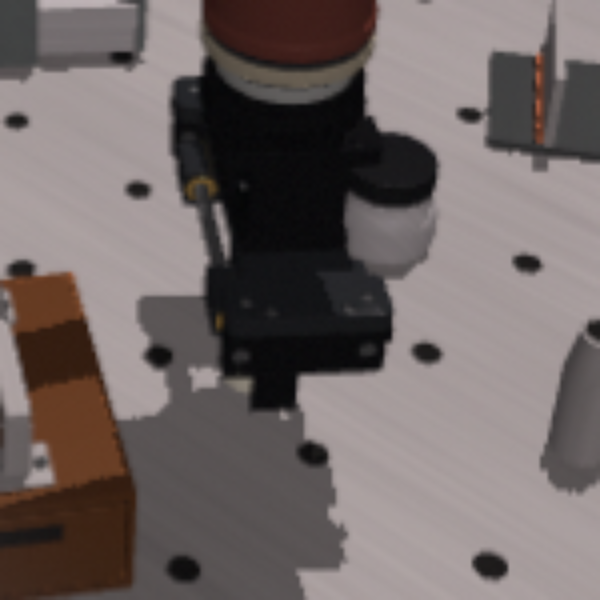

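Request:
arm_command([
  [[0.003,0,0.003,0,0,0,0.3],[0.003,0,0.003,0,0,0,0.3],[0.003,0,0.003,0,0,0,0.5],[0.003,0,0.003,0,0,0,0.6],[0.003,0,0.003,0,0,0,0.65],[0.003,0,0.003,0,0,0,0.75],[0.003,0,0.003,0,0,0,0.8],[0.003,0,0.003,0,0,0,0.8],[0.003,0,0.003,0,0,0,0.8]],
], squeeze=8)

```text
time: 4.9
tool_pos: [0.4713, -0.2436, 0.0086]
eef_rot: [[-0.737, 0.676, 0.0], [0.676, 0.737, -0.0], [-0.0, 0.0, -1.0]]
ft_force: [-0.1, 0.0, 1.4]
opening: 0.342
```

```bash
python3 - <<'E'
from h import *
to([.472,-.244,.009],47.5)
E
```

```text
t 4.9 pos [ 0.4713 -0.2436  0.0086] jawyaw 47.47 tilt 0.0 F [-0.1  0.   1.4] op 0.342
shift [-0.0008  0.0001 -0.0004] turn z -0.03
```

Opening is 29.8 mm, so the cup is gripped. Lifting it now.

Request:
arm_command([
  [[0,0,-0.01,0,0,0,0.8],[0,0,-0.03,0,0,0,0.8],[0,0,-0.06,0,0,0,0.8],[0,0,-0.09,0,0,0,0.8],[0,0,-0.12,0,0,0,0.8],[0,0,-0.15,0,0,0,0.8],[0,0,-0.16,0,0,0,0.8],[0,0,-0.16,0,0,0,0.8]],
])

```text
time: 5.57
tool_pos: [0.4733, -0.245, 0.1727]
eef_rot: [[-0.737, 0.676, 0.006], [0.676, 0.737, -0.004], [-0.007, 0.001, -1.0]]
ft_force: [1.4, -0.4, -0.7]
opening: 0.339
```

```bash
python3 - <<'E'
from h import *
to([.661,.045,.165],47.5)
b=snap('side','s3.png')
cv2.imwrite('pics/zz3.png',cv2.resize(b[180:360,240:480,::-1],(800,600)))
E
```

```text
t 5.57 pos [ 0.4733 -0.245   0.1727] jawyaw 47.48 tilt 0.42 F [ 1.4 -0.4 -0.7] op 0.339
shift [0.0577 0.3406 0.0075] turn z -0.02
```

View pics/zz3.png

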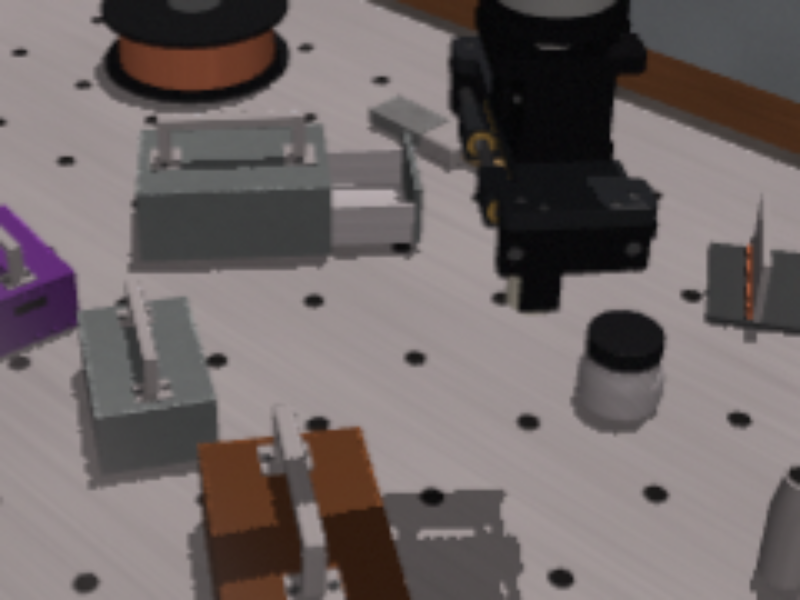

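The cup is held; its edge shows at (515,292) behind the finger. Carrying it over the drawer.

Request:
arm_command([
  [[0.004,0.02,0,0,0,0,0.8],[0.01,0.06,0,0,0,0,0.8],[0.017,0.1,0,0,0,0,0.8],[0.024,0.14,0,0,0,0,0.8],[0.031,0.18,0,0,0,0,0.8],[0.037,0.22,0,0,0,0,0.8],[0.044,0.26,0,0,0,0,0.8],[0.051,0.3,0,0,0,0,0.8],[0.056,0.33,0,0,0,0,0.8],[0.057,0.34,0,0,0,0,0.8]],
])

```text
time: 6.45
tool_pos: [0.6589, 0.05, 0.1649]
eef_rot: [[-0.739, 0.673, -0.004], [0.673, 0.739, 0.002], [0.004, -0.001, -1.0]]
ft_force: [-1.0, 0.0, -1.0]
opening: 0.338
```

Request:
arm_command([
  [[0,0,0,0,0,0,0.8],[0,0,0,0,0,0,0.8],[0,0,0.03,0,0,0,0.8],[0,0,0.05,0,0,0,0.8],[0,0,0.06,0,0,0,0.8],[0,0,0.06,0,0,0,0.8],[0,0,0.06,0,0,0,0.8]],
])

```text
time: 7.03
tool_pos: [0.6582, 0.0443, 0.108]
eef_rot: [[-0.736, 0.677, -0.002], [0.677, 0.736, -0.0], [0.001, -0.001, -1.0]]
ft_force: [0.1, 0.3, -1.0]
opening: 0.342
```

```bash
python3 - <<'E'
from h import *
to([.661,.045,.0175],47.5)
a=snap('top','t4.png');b=snap('side','s4.png')
print(proj('top',arm.get_state()['tool_pos']),proj('side',arm.get_state()['tool_pos']))
cv2.imwrite('pics/zz4.png',np.hstack([cv2.resize(a[150:290,230:370,::-1],(400,400)),cv2.resize(b[150:290,270:410,::-1],(400,400))]))
E
```

```text
t 7.03 pos [0.6582 0.0443 0.108 ] jawyaw 47.39 tilt 0.1 F [ 0.1  0.3 -1. ] op 0.342
shift [-0.0016  0.0025  0.0905] turn z -0.11
[[316.6654299  192.84388074]] [[350.8597773  209.75201744]]
```

View pics/zz4.png

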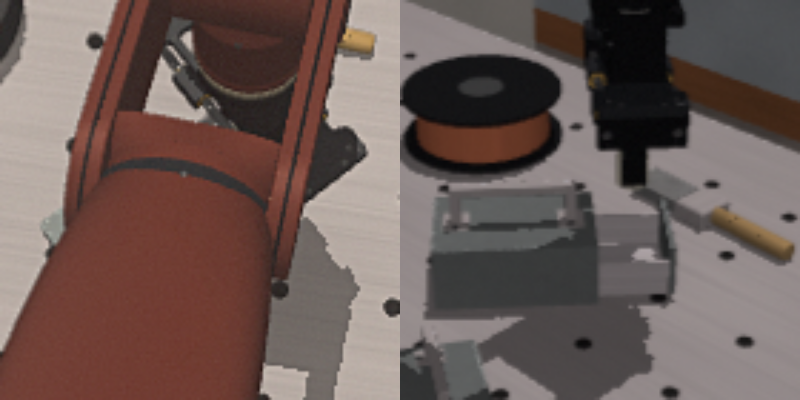

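```bash
cat >> h.py <<'E'
def boxpts(c,yaw,d):
    a=np.radians(yaw); R=np.array([[np.cos(a),-np.sin(a),0],[np.sin(a),np.cos(a),0],[0,0,1]])
    f=lambda *p:R@np.array(p)+[c[0],c[1],0]
    P=[f(sx*.075,sy*.05,z) for sx in(1,-1) for sy in(1,-1) for z in(0,.062)]
    P+=[f(-.075-d,sy*.046,z) for sy in(1,-1) for z in(.005,.055)]
    P+=[f(sx*.058,0,.101) for sx in(1,-1)]
    return np.array(P)
def overlay(n,img,c,yaw,d,rect,f):
    x0,y0,x1,y1=rect; s=4; im=cv2.resize(img[y0:y1,x0:x1,::-1],None,fx=s,fy=s,interpolation=cv2.INTER_CUBIC)
    for i,p in enumerate(proj(n,boxpts(c,yaw,d))):
        q=tuple(int(v) for v in ((p-[x0,y0]+.5)*s)); cv2.circle(im,q,3,(0,0,255) if i<8 else ((0,255,0) if i<12 else (255,0,0)),-1)
    return im
E
python3 - <<'E'
from h import *
a=cv2.imread('pics/top0.png')[:,:,::-1];b=cv2.imread('pics/side0.png')[:,:,::-1]
r=[overlay('top',a,(.580,.1195),137.5,.07,(245,165,345,270),''),overlay('side',b,(.580,.1195),137.5,.07,(275,200,375,305),'')]
cv2.imwrite('pics/ov.png',np.hstack(r))
E
```

```text
(no output)
```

View pics/ov.png

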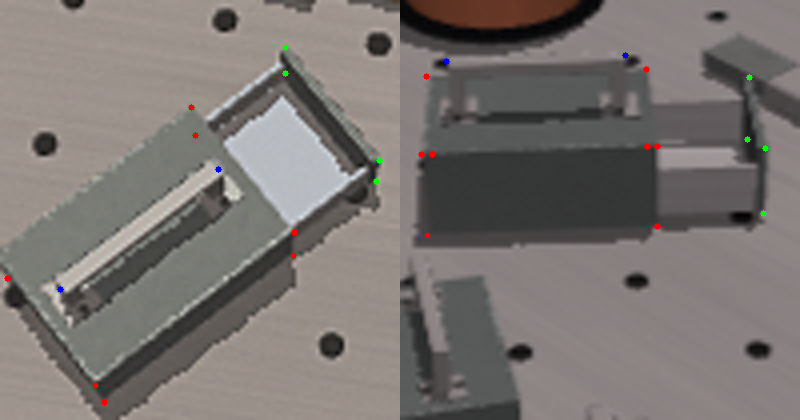

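The model fits both views within about 2 mm, with the drawer out 70 mm. Lowering the cup.

Request:
arm_command([
  [[-0.001,0.002,0.015,0,0,0,0.8],[-0.001,0.002,0.035,0,0,0,0.8],[-0.001,0.002,0.05,0,0,0,0.8],[-0.001,0.002,0.06,0,0,0,0.8],[-0.001,0.002,0.07,0,0,0,0.8],[-0.001,0.002,0.076,0,0,0,0.8],[-0.001,0.002,0.08,0,0,0,0.8],[-0.001,0.002,0.08,0,0,0,0.8],[-0.001,0.002,0.08,0,0,0,0.8]],
])

```text
time: 7.88
tool_pos: [0.6615, 0.0463, 0.0289]
eef_rot: [[-0.737, 0.676, 0.001], [0.676, 0.737, -0.0], [-0.0, 0.0, -1.0]]
ft_force: [0.7, 1.1, -1.2]
opening: 0.339
```

```bash
python3 - <<'E'
from h import *
to([.661,.045,.0175],47.5)
b=snap('side','s5.png')
cv2.imwrite('pics/zz5.png',cv2.resize(b[170:270,290:410,::-1],(720,600)))
E
```

```text
t 7.88 pos [0.6615 0.0463 0.0289] jawyaw 47.47 tilt 0.03 F [ 0.7  1.1 -1.2] op 0.339
shift [-0.0005 -0.0014  0.0114] turn z -0.03
```

View pics/zz5.png

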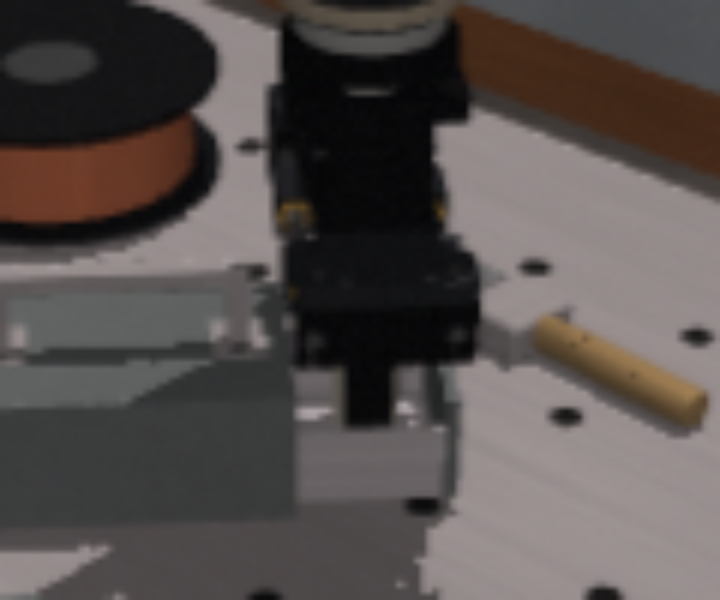

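The fingers are inside the drawer, mid-opening at (365,420), clear of the walls. Lowering the last 11 mm.

Request:
arm_command([
  [[0,-0.001,0.004,0,0,0,0.8],[0,-0.001,0.007,0,0,0,0.8],[0,-0.001,0.009,0,0,0,0.8],[0,-0.001,0.011,0,0,0,0.8],[0,-0.001,0.011,0,0,0,0.8],[0,-0.001,0.011,0,0,0,0.8]],
])

```text
time: 8.43
tool_pos: [0.6604, 0.0456, 0.0173]
eef_rot: [[-0.737, 0.676, -0.0], [0.676, 0.737, 0.0], [0.0, -0.0, -1.0]]
ft_force: [-0.4, 1.0, 0.0]
opening: 0.347
```

```bash
python3 - <<'E'
from h import *
to([.661,.045,.017],47.5)
E
```

```text
t 8.43 pos [0.6604 0.0456 0.0173] jawyaw 47.47 tilt 0.02 F [-0.4  1.   0. ] op 0.347
shift [-0.0009 -0.      0.0003] turn z -0.03
```

Request:
arm_command([
  [[0,0,0.0005,0,0,0,0.65],[0,0,0.0005,0,0,0,0.62],[0,0,0.0005,0,0,0,0.59],[0,0,0.0005,0,0,0,0.56],[0,0,0.0005,0,0,0,0.54],[0,0,0.0005,0,0,0,0.54],[0,0,0.0005,0,0,0,0.54]],
])

```text
time: 9.02
tool_pos: [0.6605, 0.0456, 0.0171]
eef_rot: [[-0.737, 0.676, 0.0], [0.676, 0.737, -0.0], [-0.0, -0.0, -1.0]]
ft_force: [0.0, -0.5, -0.2]
opening: 0.458
```

Request:
arm_command([
  [[0,0,-0.006,0,0,0,0.54],[0,0,-0.015,0,0,0,0.54],[0,0,-0.025,0,0,0,0.54],[0,0,-0.04,0,0,0,0.54],[0,0,-0.06,0,0,0,0.54],[0,0,-0.085,0,0,0,0.54],[0,0,-0.11,0,0,0,0.54],[0,0,-0.13,0,0,0,0.54],[0,0,-0.13,0,0,0,0.54]],
])

```text
time: 9.77
tool_pos: [0.6644, 0.0455, 0.1552]
eef_rot: [[-0.737, 0.676, 0.011], [0.676, 0.737, -0.001], [-0.009, 0.007, -1.0]]
ft_force: [0.6, -1.2, 1.6]
opening: 0.461
```

```bash
python3 - <<'E'
from h import *
to([.72,-.008,.15],47.5)
b=snap('side','s6.png')
cv2.imwrite('pics/zz6.png',cv2.resize(b[170:270,290:410,::-1],(720,600)))
E
```

```text
t 9.77 pos [0.6644 0.0455 0.1552] jawyaw 47.48 tilt 0.65 F [ 0.6 -1.2  1.6] op 0.461
shift [-0.0771 -0.0019  0.0059] turn z -0.02
```

View pics/zz6.png

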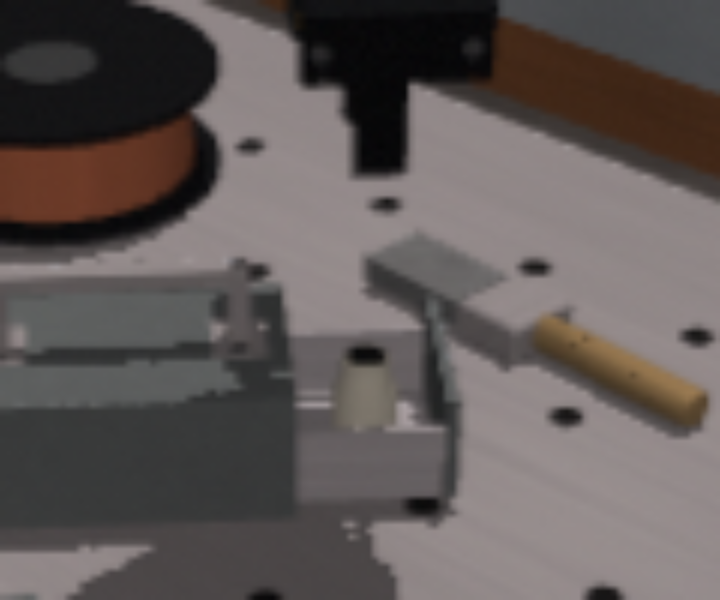

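The cup stands upright in the drawer, bore at (366,355), and is released. Next I'll go in front of the panel with the fingers shut.

Request:
arm_command([
  [[-0.03,-0.001,0,0,0,0,0.8],[-0.065,-0.001,0,0,0,0,1],[-0.074,-0.001,0,0,0,0,1],[-0.074,-0.001,0,0,0,0,1],[-0.074,-0.001,0.03,0,0,0,1],[-0.074,-0.001,0.06,0,0,0,1],[-0.074,-0.001,0.09,0,0,0,1],[-0.074,-0.001,0.108,0,0,0,1],[-0.074,-0.001,0.108,0,0,0,1],[-0.074,-0.001,0.108,0,0,0,1]],
])

```text
time: 10.65
tool_pos: [0.7122, -0.0042, 0.0372]
eef_rot: [[-0.737, 0.676, -0.004], [0.676, 0.737, 0.001], [0.004, -0.002, -1.0]]
ft_force: [-0.4, 0.4, 0.8]
opening: 0.002
```

```bash
python3 - <<'E'
from h import *
a=np.array([-.737,.676]);c=np.array([.580,.1195])
s=arm.get_state(); print('along',(np.array(s['tool_pos'][:2])-c)@-a,'lat',(np.array(s['tool_pos'][:2])-c)@[-.676,-.737])
to([*(c-a*.0845),.043],47.5)
b=snap('side','s7.png')
cv2.imwrite('pics/zz7.png',cv2.resize(b[170:270,290:410,::-1],(720,600)))
E
```

```text
along 0.18105361005445098 lat 0.0017676329073056244
t 10.65 pos [ 0.7122 -0.0042  0.0372] jawyaw 47.5 tilt 0.26 F [-0.4  0.4  0.8] op 0.002
shift [ 0.0966  0.0018 -0.0055] turn z 0.0
```

View pics/zz7.png

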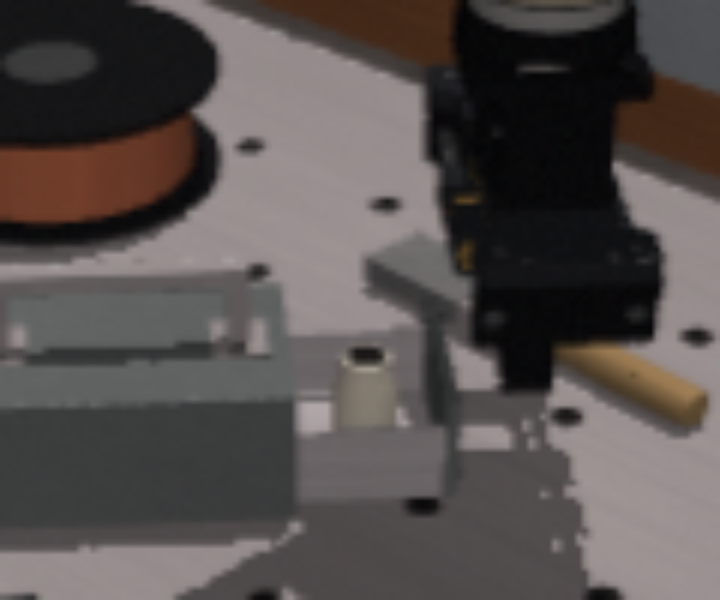

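Request:
arm_command([
  [[0,0.002,-0.005,0,0,0,1],[0.006,0.002,-0.005,0,0,0,1],[0.012,0.002,-0.005,0,0,0,1],[0.016,0.002,-0.005,0,0,0,1],[0.02,0.002,-0.005,0,0,0,1],[0.023,0.002,-0.005,0,0,0,1],[0.026,0.002,-0.005,0,0,0,1],[0.029,0.002,-0.005,0,0,0,1],[0.032,0.002,-0.005,0,0,0,1],[0.036,0.002,-0.005,0,0,0,1]],
])

```text
time: 11.53
tool_pos: [0.6893, 0.0206, 0.0442]
eef_rot: [[-0.737, 0.676, 0.001], [0.676, 0.737, -0.0], [-0.001, 0.0, -1.0]]
ft_force: [1.1, -1.6, 0.4]
opening: 0.003
```

```bash
python3 - <<'E'
from h import *
a=np.array([-.737,.676]);c=np.array([.580,.1195])
s=arm.get_state(); print('along',(np.array(s['tool_pos'][:2])-c)@-a)
to([*(c-a*.0845),.043],47.5)
b=snap('side','s8.png')
cv2.imwrite('pics/zz8.png',cv2.resize(b[170:270,290:410,::-1],(720,600)))
E
```

```text
along 0.14742947305472534
t 11.53 pos [0.6893 0.0206 0.0442] jawyaw 47.46 tilt 0.04 F [ 1.1 -1.6  0.4] op 0.003
shift [ 0.0629 -0.001   0.0011] turn z -0.04
```

View pics/zz8.png

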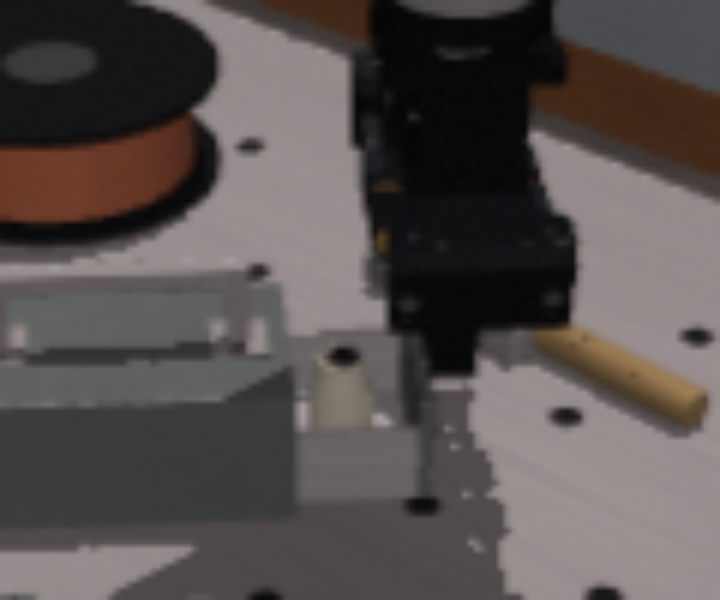

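The panel has moved in about 7 mm and the cup is riding with it, upright. I'll keep pushing.

Request:
arm_command([
  [[0.003,0,0,0,0,0,1],[0.007,0,0,0,0,0,1],[0.012,0,0,0,0,0,1],[0.017,0,0,0,0,0,1],[0.022,0,0,0,0,0,1],[0.027,0,0,0,0,0,1],[0.032,0,0,0,0,0,1],[0.037,0,0,0,0,0,1],[0.041,0,0,0,0,0,1],[0.044,0,0,0,0,0,1]],
])

```text
time: 12.42
tool_pos: [0.6563, 0.0508, 0.044]
eef_rot: [[-0.737, 0.676, -0.0], [0.676, 0.737, 0.0], [0.0, -0.0, -1.0]]
ft_force: [0.2, 0.5, -1.0]
opening: 0.006
```

```bash
python3 - <<'E'
from h import *
a=np.array([-.737,.676]);c=np.array([.580,.1195])
s=arm.get_state(); print('along',(np.array(s['tool_pos'][:2])-c)@-a)
to([*(c-a*.0845),.043],47.5)
b=snap('side','s9.png')
cv2.imwrite('pics/zz9.png',cv2.resize(b[170:270,270:390,::-1],(720,600)))
E
```

```text
along 0.10263839836423504
t 12.42 pos [0.6563 0.0508 0.044 ] jawyaw 47.49 tilt 0.01 F [ 0.2  0.5 -1. ] op 0.006
shift [ 0.0181 -0.001   0.001 ] turn z -0.01
```

View pics/zz9.png

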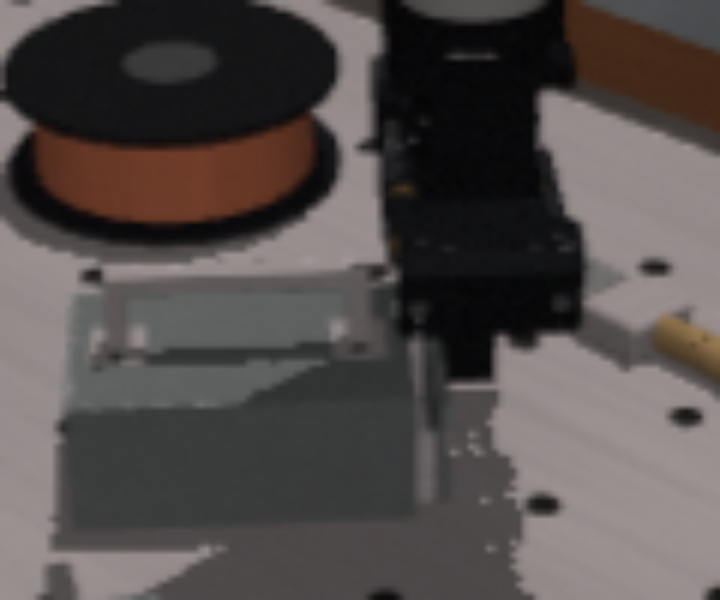

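Request:
arm_command([
  [[0.003,0,0,0,0,0,1],[0.006,0,0,0,0,0,1],[0.009,0,0,0,0,0,1],[0.012,0,0,0,0,0,1],[0.014,0,0,0,0,0,1],[0.016,0,0,0,0,0,1],[0.017,0,0,0,0,0,1],[0.018,0,0,0,0,0,1],[0.018,0,0,0,0,0,1]],
])

```text
time: 13.22
tool_pos: [0.6436, 0.0624, 0.0441]
eef_rot: [[-0.737, 0.676, 0.0], [0.676, 0.737, -0.0], [-0.0, 0.0, -1.0]]
ft_force: [2.4, -2.2, -0.5]
opening: 0.006
```

```bash
python3 - <<'E'
from h import *
a=np.array([-.737,.676]);c=np.array([.580,.1195])
s=arm.get_state(); print('along',(np.array(s['tool_pos'][:2])-c)@-a)
to([*(c-a*.0845),.043],47.5)
b=snap('side','s10.png')
cv2.imwrite('pics/zz10.png',cv2.resize(b[170:270,270:390,::-1],(720,600)))
E
```

```text
along 0.08547611853760526
t 13.22 pos [0.6436 0.0624 0.0441] jawyaw 47.47 tilt 0.02 F [ 2.4 -2.2 -0.5] op 0.006
shift [ 0.001  -0.0009  0.0011] turn z -0.03
```

View pics/zz10.png

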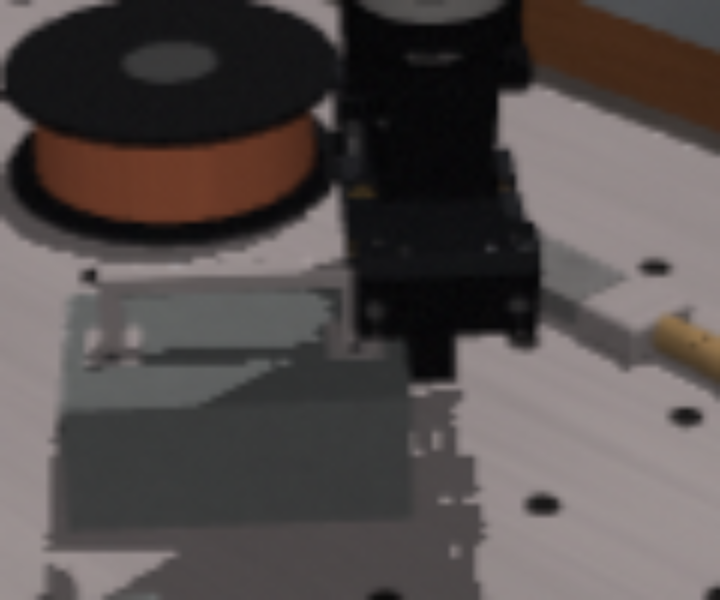

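The drawer looks flush and the force has risen to 3.3 N. I'll press a few mm more to seat it, then back off and look.

Request:
arm_command([
  [[0.002,0,0,0,0,0,1],[0.004,0,0,0,0,0,1],[0.005,0,0,0,0,0,1],[0.005,0,0,0,0,0,1],[0.005,0,0,0,0,0,1],[0.005,0,0,0,0,0,1]],
])

```text
time: 13.77
tool_pos: [0.6397, 0.0661, 0.0441]
eef_rot: [[-0.737, 0.676, -0.0], [0.676, 0.737, 0.0], [0.0, -0.0, -1.0]]
ft_force: [0.4, -1.5, 0.3]
opening: 0.007
```

Request:
arm_command([
  [[-0.01,0,0,0,0,0,1],[-0.03,0,0,0,0,0,1],[-0.05,0,0,0,0,0,1],[-0.05,0,-0.04,0,0,0,0.8],[-0.05,0,-0.08,0,0,0,0.6],[-0.05,0,-0.12,0,0,0,0.5],[-0.05,0,-0.12,0,0,0,0.4]],
])

```text
time: 14.35
tool_pos: [0.6822, 0.0315, 0.1745]
eef_rot: [[-0.737, 0.676, 0.014], [0.676, 0.737, -0.0], [-0.011, 0.009, -1.0]]
ft_force: [2.8, -0.3, 3.1]
opening: 0.224
```

```bash
python3 - <<'E'
from h import *
a=snap('top','t11.png');b=snap('side','s11.png')
r=[overlay('top',a,(.577,.1225),137.5,.0,(245,165,345,270),''),overlay('side',b,(.577,.1225),137.5,.0,(275,200,375,305),'')]
cv2.imwrite('pics/zz11.png',np.hstack(r))
for n in('top','side'):
  for r in arm.pinpoint(n,'handle')[:5]:
    v,u=r['position']; print(n,round(r['p'],2),round(u*640,1),round(v*480,1),atz(n,u*640,v*480,.096).round(4))
to([.577,.1225,.16],47.5)
E
```

```text
top 0.64 404.0 352.3 [ 0.3301 -0.2046  0.096 ]
top 0.55 318.5 318.7 [ 0.3742 -0.0048  0.096 ]
side 0.86 231.6 250.8 [0.3447 0.1293 0.096 ]
side 0.81 282.1 274.6 [ 0.3658 -0.0249  0.096 ]
side 0.77 327.9 324.5 [ 0.3242 -0.2025  0.096 ]
side 0.72 304.1 215.3 [0.574  0.1302 0.096 ]
t 14.55 pos [0.676  0.0321 0.1629] jawyaw 47.47 tilt 0.11 F [-0.1 -0.1 -0.8] op 0.405
shift [ 0.1341 -0.0003  0.0031] turn z -0.03
```

View pics/zz11.png

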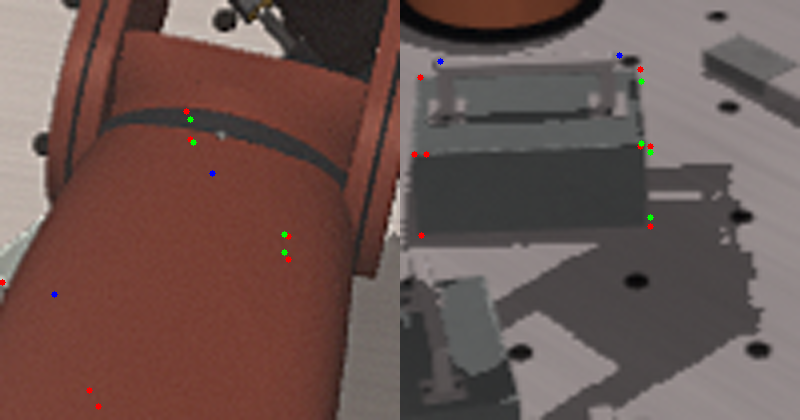

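The drawer front is flush with the box end in the side view (edge at 647,145) and the box sits level. Going over the handle.

Request:
arm_command([
  [[0.03,0,0,0,0,0,0.35],[0.065,0,0,0,0,0,0.35],[0.1,0,0,0,0,0,0.35],[0.125,0,0,0,0,0,0.35],[0.135,0,0,0,0,0,0.35],[0.135,0,0,0,0,0,0.35],[0.135,0,0,0,0,0,0.35],[0.135,0,0,0,0,0,0.35]],
])

```text
time: 15.22
tool_pos: [0.5779, 0.1225, 0.1636]
eef_rot: [[-0.737, 0.676, -0.0], [0.676, 0.737, -0.001], [-0.0, -0.0, -1.0]]
ft_force: [0.2, -0.2, 0.5]
opening: 0.648
```

```bash
python3 - <<'E'
from h import *
to([.576,.123,.077],47.5)
b=snap('side','s12.png'); a=snap('top','t12.png')
cv2.imwrite('pics/zz12.png',np.hstack([cv2.resize(b[160:280,260:380,::-1],(400,400)),cv2.resize(a[160:280,230:350,::-1],(400,400))]))
E
```

```text
t 15.22 pos [0.5779 0.1225 0.1636] jawyaw 47.44 tilt 0.03 F [ 0.2 -0.2  0.5] op 0.648
shift [ 0.0018 -0.0009  0.0866] turn z -0.06
```

View pics/zz12.png

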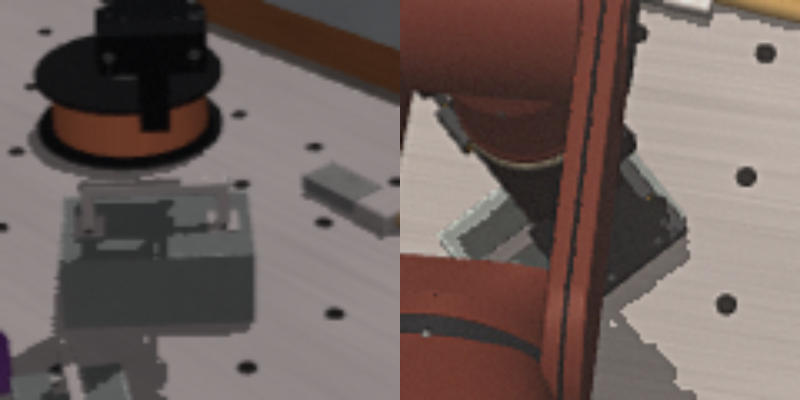

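Request:
arm_command([
  [[0.001,0,0.015,0,0,0,0.35],[0.001,0,0.035,0,0,0,0.35],[0.001,0,0.055,0,0,0,0.35],[0.001,0,0.07,0,0,0,0.35],[0.001,0,0.08,0,0,0,0.35],[0.001,0,0.086,0,0,0,0.35],[0.001,0,0.086,0,0,0,0.35],[0.001,0,0.086,0,0,0,0.35]],
])

```text
time: 15.98
tool_pos: [0.5769, 0.1238, 0.0783]
eef_rot: [[-0.737, 0.676, 0.0], [0.676, 0.737, -0.0], [-0.0, 0.0, -1.0]]
ft_force: [1.1, 0.2, -0.4]
opening: 0.649
```

```bash
python3 - <<'E'
from h import *
to([.576,.123,.077],47.5)
b=snap('side','s13.png')
cv2.imwrite('pics/zz13.png',cv2.resize(b[160:280,260:380,::-1],(600,600)))
E
```

```text
t 15.98 pos [0.5769 0.1238 0.0783] jawyaw 47.45 tilt 0.02 F [ 1.1  0.2 -0.4] op 0.649
shift [ 0.0002 -0.0012  0.0013] turn z -0.05
```

View pics/zz13.png

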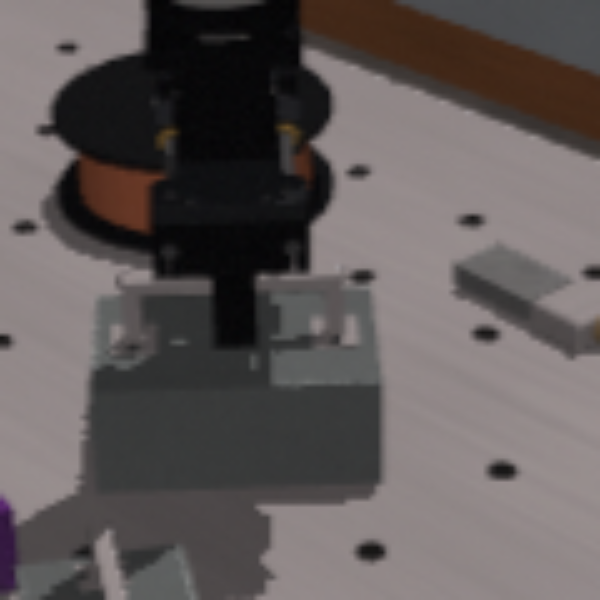

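The fingers straddle the bar at its middle (finger at 234, bar middle at 233). Closing with a firm grip.

Request:
arm_command([
  [[0,0,0,0,0,0,0.6],[0,0,0,0,0,0,0.75],[0,0,0,0,0,0,0.82],[0,0,0,0,0,0,0.9],[0,0,0,0,0,0,1],[0,0,0,0,0,0,1],[0,0,0,0,0,0,1],[0,0,0,0,0,0,1]],
], squeeze=45)

```text
time: 16.7
tool_pos: [0.5771, 0.1246, 0.0785]
eef_rot: [[-0.737, 0.676, 0.002], [0.676, 0.737, 0.001], [-0.0, 0.002, -1.0]]
ft_force: [1.5, -0.0, -3.8]
opening: 0.135
```

Request:
arm_command([
  [[0,0,-0.003,0,0,0,1],[0,0,-0.007,0,0,0,1],[0,0,-0.012,0,0,0,1],[0,0,-0.017,0,0,0,1],[0,0,-0.02,0,0,0,1],[0,0,-0.02,0,0,0,1],[0,0,-0.02,0,0,0,1]],
])

```text
time: 17.28
tool_pos: [0.5767, 0.124, 0.0984]
eef_rot: [[-0.737, 0.676, 0.001], [0.676, 0.737, -0.0], [-0.0, 0.0, -1.0]]
ft_force: [0.8, -0.6, -6.7]
opening: 0.132
```

```bash
python3 - <<'E'
from h import *
to([.576,.123,.225],47.5); print(arm.get_state()['moment'])
b=snap('side','s14.png')
cv2.imwrite('pics/zz14.png',cv2.resize(b[160:280,260:380,::-1],(600,600)))
E
```

```text
t 17.28 pos [0.5767 0.124  0.0984] jawyaw 47.47 tilt 0.04 F [ 0.8 -0.6 -6.7] op 0.132
shift [-0.0003 -0.0011 -0.1266] turn z -0.03
[-0.00614833  0.10219534  0.03597526]
```

View pics/zz14.png

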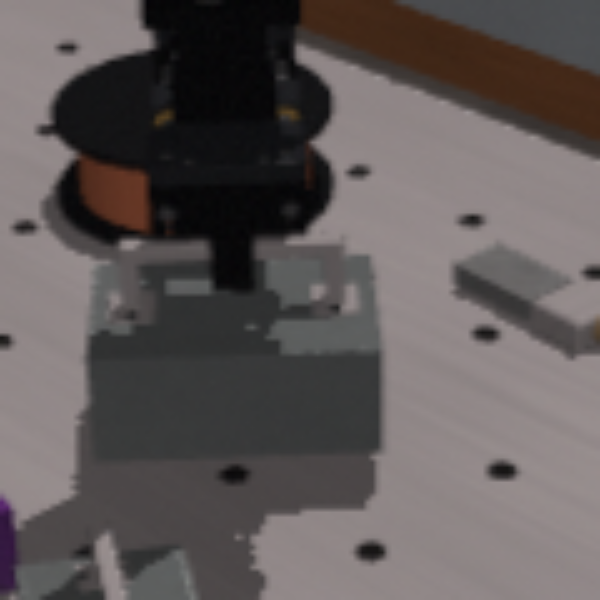

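The box hangs level at 20 mm up and carries about 6.7 N. Lifting to 15 cm.

Request:
arm_command([
  [[0,0,-0.006,0,0,0,1],[0,0,-0.016,0,0,0,1],[0,0,-0.03,0,0,0,1],[0,0,-0.046,0,0,0,1],[0,0,-0.062,0,0,0,1],[0,0,-0.078,0,0,0,1],[0,0,-0.094,0,0,0,1],[0,0,-0.108,0,0,0,1],[0,0,-0.12,0,0,0,1],[0,0,-0.127,0,0,0,1]],
])

```text
time: 18.17
tool_pos: [0.5773, 0.1242, 0.2277]
eef_rot: [[-0.737, 0.676, 0.003], [0.676, 0.737, 0.0], [-0.002, 0.002, -1.0]]
ft_force: [0.8, 0.1, -6.2]
opening: 0.13
```

Request:
arm_command([
  [[0,0,-0.002,0,0,0,1],[0,0,-0.002,0,0,0,1],[0,0,-0.002,0,0,0,1],[0,0,-0.002,0,0,0,1],[0,0,-0.002,0,0,0,1],[0,0,-0.002,0,0,0,1],[0,0,-0.002,0,0,0,1],[0,0,-0.002,0,0,0,1],[0,0,-0.002,0,0,0,1],[0,0,-0.002,0,0,0,1]],
])

```text
time: 19.0
tool_pos: [0.5765, 0.1241, 0.227]
eef_rot: [[-0.737, 0.676, 0.0], [0.676, 0.737, -0.0], [-0.0, 0.0, -1.0]]
ft_force: [-0.2, -0.3, -6.9]
opening: 0.13
```

```bash
python3 - <<'E'
from h import *
to([.576,.123,.225],47.5); print(arm.get_state()['moment'],np.abs(arm.get_state()['dq']).max())
b=snap('side','s15.png')
a=snap('top','t15.png')
cv2.imwrite('pics/zz15.png',np.hstack([cv2.resize(b[100:260,240:400,::-1],(480,480)),cv2.resize(a[140:300,230:390,::-1],(320,320)).copy() if 0 else cv2.copyMakeBorder(cv2.resize(a[140:300,230:390,::-1],(320,320)),0,160,0,0,0)]))
E
```

```text
t 19.0 pos [0.5765 0.1241 0.227 ] jawyaw 47.47 tilt 0.0 F [-0.2 -0.3 -6.9] op 0.13
shift [-0.0004 -0.0011  0.002 ] turn z -0.03
[-0.01109466  0.01192286 -0.05794065] 0.12670256455148826
```

View pics/zz15.png

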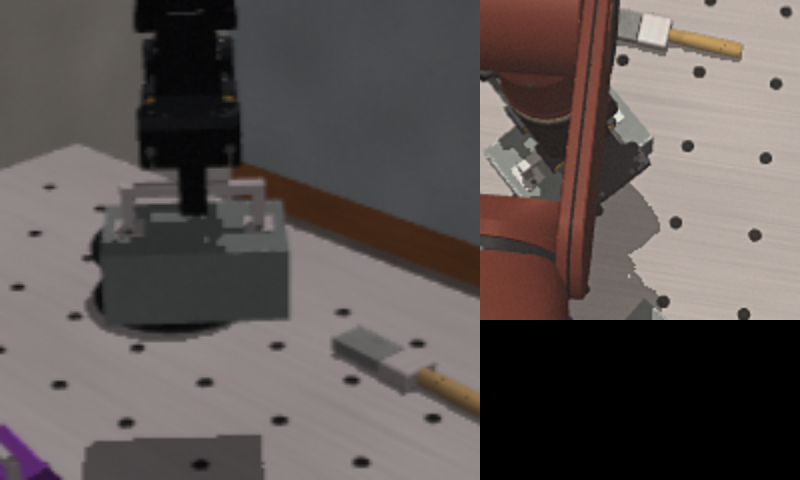

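The box hangs level with the drawer shut flush, underside about 149 mm up, and everything is steady. Handing the job in.

```bash
python3 -c "
from h import *
to([.576,.123,.227],47.5); print(arm.close_job())"
```

```text
t 19.1 pos [0.5765 0.1241 0.2271] jawyaw 47.47 tilt 0.0 F [ 0.3 -0.1 -6.1] op 0.13
shift [-0.0004 -0.0011  0.0001] turn z -0.03
the job is handed in; nothing more can be done
None
```

The cup is in the drawer, the drawer is shut, and I handed the job in with the box held level by its handle. It took about 19 s, and the rig reports no verdict.

- **Cup:** I set it down about 1 mm above the drawer floor and let go. The side view then showed it standing upright in the open drawer.
- **Drawer:** I pushed the front panel in until the force rose to about 3 N, then a few mm more. The box slid a few mm on the table, and the side view showed the panel flush with its end.
- **Lift:** I gripped the middle of the handle at 45 N and raised the box. The underside is about 149 mm up, the tool's tilt reads 0.0°, the load is about 6–7 N, and the arm reads steady.
- **Other things on the table:** I brought nothing into contact with them. The brush looked unmoved in the last pictures, but I did not re-measure any of them.

I could not see the cup once the drawer was shut. That it is still inside and upright rests on how it rode along partway through the push, and on the smooth lift.

No check failed. The handle appeared about 2 mm off the box model in the side view, which is within the calibration error.

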